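Load the sample vial and screw the leaning pressure vessel shut

TASK

Take the tall vial from the rack and let it slide, crimped end up, all the way down into the mouth of the leaning pressure vessel. Then swing the vessel's captive screw cap over the mouth as far as its arm goes and screw it down clockwise until it is fully home and turns no further. Leave the two short vials, the wrench and the jar where they are.

Things in the scene. Friction and masses are not known exactly. Their poses are not given: they have to be found in the camera images.
- vial: the tall vial, amber glass with an aluminium crimp top: a plain cylinder 20 mm in diameter, 75 mm tall, 35 g. Origin at the centre of its underside, z along it towards the crimp. It stands in one of the rack's three holes, its foot 6 mm above the bench, so its upper 45 mm stand clear; the short vials are in the other holes, in any order.
- stub_a: a short amber vial with crimp top, 20 mm in diameter, 52 mm tall, in the rack; leave alone. Origin at the centre of its underside
- stub_b: another short vial, the same as the first; leave alone
- rack: fixed aluminium block, 50 mm (x) by 160 mm (y) by 36 mm high, with three round holes 22 mm wide and 30 mm deep in a row along its own y axis, at y = -50, 0 and +50 mm. Origin at the centre of its underside, z up
- vessel: the leaning cream-coloured pressure vessel on its fixed white pedestal (120 mm wide, 90 mm high). Its z axis is the axis of bulb and neck, pointing out of the mouth, 32 degrees from vertical, leaning roughly towards the robot; its y axis is level, from the neck towards the hinge post; its x axis points up the slope. Origin on the axis at the bulb's bottom, 130 mm below the rim
- mouth (a point): centre of the vessel's mouth, in the plane of its rim; axes as the vessel's, z outward. The mouth is a round bore 28 mm in diameter and 82 mm deep; the neck is 40 mm wide outside. The vial slides in and comes to rest wholly inside, its top about 7 mm below the rim
- swing (a joint): angle (rad) of the swing arm that carries the cap: 0 = against its stop, cap right over the mouth; it grows as the arm swings out, down the slope, to 2.3. Hinge axis parallel to the neck. Closing turns it counter-clockwise seen from outside, looking into the mouth. It stays where it is left; about 2 to 3 N at the cap moves it
- pivot (a point): the swing arm's hinge axis, in the plane of the mouth's rim, 55 mm from the mouth's centre along the vessel's y axis. The cap's axis runs 55 mm from it. Axes as the vessel's. The steel post there rises 15 mm above this point
- cap_top (a point): centre of the outer end face of the captive screw cap; z outward along its axis, always parallel to the neck; it turns with the cap. Grip: a ribbed black cylinder 46 mm in diameter, 28 mm long, ending at this face. Below it a skirt 53 mm in diameter, its lower edge 51 mm below this face, that goes over the neck: a cap screwed down beforehand cannot be swung over the mouth
- collar (a point): centre of the collar's upper face: steel ring 68 mm in diameter at the arm's end, in which the cap runs; z outward. Screwing clockwise, seen from outside, moves the cap inward through it, 2.5 mm per radian, to a hard stop where the cap's end face is 31 mm above this point (44 mm above the mouth). It starts 8 to 11 mm higher: two to three grasps of turning. The thread takes 0.15 N m
- wrench: a steel spanner, 170 mm long, lying flat on the bench; leave alone. Origin at the middle of its underside, x along it
- bottle: a white jar, 60 mm in diameter, 120 mm tall, standing on the bench; leave alone. Origin at the centre of its underside
Things that resemble listed ones, but are neither listed nor needed, are in the scene too. There is more than one size of the rack; the one meant has the size given above.

How it is judged:
On the way, in this order (a step that is already met when the one before it is completed fails the run):
1. the vial is right inside the vessel, crimped end up (z of vial in the frame of mouth below -0.077 m and distance between vial and mouth below 0.09 m and angle between vial's own z axis and vertical below 0.9 rad), for 0.2 s.
2. the cap is swung over the mouth, not yet screwed home (value of joint swing below 0.07 rad and z of cap_top in the frame of mouth above 0.047 m).
3. the cap is screwed home (value of joint swing below 0.07 rad and z of cap_top in the frame of mouth below 0.0445 m), for 0.1 s.
At the end, for the whole second after the job is handed in: The tall vial rests inside the vessel, crimped end up, its foot at least 77 mm below the rim; the arm is within 0.07 rad of its stop over the mouth; the cap is screwed down to within 0.5 mm (0.2 rad) of its hard stop; the short vials are still in the rack (all of step 1 and all of step 3 and linear speed of vial below 0.02 m/s and horizontal distance between each of stub_a, stub_b and rack below 0.055 m); the robot touches nothing.
It fails at once if a short vial is lifted or shifted by more than 15 mm (distance of any of stub_a, stub_b from where it was at the start of the episode above 0.015 m).
It fails at once if the wrench or the jar is shifted by more than 25 mm (distance of any of wrench, bottle from where it was at the start of the episode above 0.025 m).
It also fails if it takes over 72 s, if anything falls off the work surface, if the arm or the gripper's body presses on something with over 40 N, if the wrist force passes 120 N, or if a joint passes its speed limit or range.

ROBOT

A 6-joint arm with a two-finger parallel gripper is mounted at the origin on the work surface. World frame = base frame: x ahead of the robot, y to its left, z up, the work surface at z = 0. Lengths are in m, angles in rad, forces in N, time in s.
With the tool pointing down it reaches from about 0.35 to 0.775 m from the base axis. Payload 5.5 kg.
Tool frame: the origin (TCP) lies between the finger pads; the fingertips stand 19 mm ahead of it and the grasp point (between the pads) is the TCP; z points along the fingers, y is the line along which they close (so a half turn about z gives the same grasp; the last joint's range is limited). The gripper opens to 85 mm and grips with 20 to 120 N. Pads are 22 mm wide; open, the fingers measure 114 mm over their backs; the gripper's body (76 mm by 85 mm) begins 54 mm behind the grasp point. The pads swing forward as they close: fully open they stand 13 mm farther back than shut.
Start: joints at [-1.298, 0.313, 0.046, 1.304, 0, 1.431], TCP at [0.231, -0.527, 0.25] pointing down, gripper open.
Joint ranges: [-2.76, 2.76], [-0.86, 1.69], [-1.03, 1.26], [-2.2, 2.34], [-1.47, 1.5], [-3.14, 3.14]. Speed limits (rad/s): [2.57, 2.57, 3.14, 3.14, 3.14, 3.14].

INTERFACE

Orientations are given as a unit quaternion [w, x, y, z].
In Python, from workcell import env gives the robot as it stands.
- The arm moves only by the shell command python3 -m pendant 'ROWS' [FORCE]. ROWS is JSON, a list of rows, each an object with "travel": the shift along the tool's x, y, z scaled (see below), a list of three; "rot": the turn, a rotation vector about the tool's x, y, z scaled (see below), a list of three; "fingers": the opening, from -1 (shut) to 1 (fully open). In form: [{"travel": [dx, dy, dz], "rot": [wx, wy, wz], "fingers": fingers}, ...]. A call has 1 to 10 rows; each row is the pose to reach, as a shift and turn from the pose commanded when the call began, along the tool's axes at that moment; what a row does not reach only later rows make up. The controller multiplies each number of a shift by 0.12 m and each number of a turn by 60 degrees. A row lasts 1/10 s, in which the tool goes at most 50 mm and 8.59 degrees, less where a joint would pass 70% of its speed; a pose out of reach is approached as far as the arm can. A call with a number of a shift or a turn outside -1 to 1 is refused whole. A call with a gripper value outside its range is refused whole. The fingers move at their own pace and stop on an object; FORCE is the grip in N (left out, the last holds). Time passes only in rows, so rows that repeat a pose let the fingers close. It gives the time, the measured TCP pose, the force, the opening and the grip force at its end, in the units of the state.
- env.get_state(): the state, without advancing time (a new reading comes with each control period).
- env.read_camera(name): name is "scene" or "top" or "wrist"; returns (picture, depth): 480x640x3 uint8, blue, green, red; 480x640 float32, m along the optical axis (not along the pixel's ray), 0 where there is no reading.
- env.camera_model(name): a dict with "fovy" (degrees; the focal length in pixels is half the picture's height over the tangent of half this angle, whatever the lens; pixels are square), "cx", "cy" (the principal point, pixels), "rvec" (rotation vector, rad) and "tvec" (3), from world to camera coordinates, as OpenCV has them; the wrist camera has in their place "T_tool_cam" (4x4, takes a point from camera to tool coordinates, whose origin is the TCP and whose axes are the flange's). Camera axes: x right, y down, z forward; pixel columns grow to the right and rows downward; lengths in m; the calibration is good to about 2 mm. A picture is of the moment at which its call begins: read the wrist's pose just before it. camera_model takes no time and is no camera call.
- env.hand_in(): hands the job in; it is judged then, once.
Trained networks look in the newest picture that a camera, given by its name, has taken for a name from the list of things; names that differ only in an ending like _2 or _b are one class to them, and where a whole thing is asked for, a point or a joint stands for the part that bears it (a point fixed in the world has none). Each returns a list of dicts, best first, with "conf" (0 to 1); they miss things now and then, are a little off and sometimes report something else, mostly with a low value. They report only what shows in the picture. A call takes as long as a camera call. They do not tell look-alikes from the thing itself.
- env.outline_of(camera, target): "mask" (480x640 bool, what is visible of it) and "xy" ([column, row] in pixels, amid what is visible of it).
The state is a dict: "clock": time; "joint_pos": joint angles; "qvel": joint speeds; "tau": joint torques, N m; "tcp_pos": TCP position; "orientation": TCP orientation; "wrist_force": force on the tool from outside, world axes, zero at the start; "ft_torque": the same for the moment, N m; "finger_gap": finger opening in m; "grip_force": force on a finger pad.
Only numpy, scipy, OpenCV 4.12 (cv2) and the standard library are available. Lean on these libraries where they do the work, as an engineer would, in place of code of your own. Each camera call takes 0.05 s, during which the arm holds its last target. There are 200 camera calls.

## Working session

There is one attempt and no reset: what is moved stays moved. The work goes in short steps, Python scripts to look and compute and a shell command to move; the robot and the scene stay as the last step left them, time stands still between calls to the robot, and variables do not carry over. Pictures are saved under pics/ and viewed, at most 10 in all, crops included, and the job is handed in when it is done.

```bash
ls; mkdir -p pics
cat > h.py <<'E'
import numpy as np, cv2
from scipy.spatial.transform import Rotation as R
from workcell import env
def K(n):
    m=env.camera_model(n); f=240/np.tan(np.radians(m['fovy'])/2)
    return f,m['cx'],m['cy'],m
def Tcam(n,st=None):
    m=env.camera_model(n); T=np.eye(4)
    if 'T_tool_cam' in m:
        W=np.eye(4); W[:3,:3]=rot(st['orientation']).as_matrix(); W[:3,3]=st['tcp_pos']
        return W@np.array(m['T_tool_cam'])
    Rm=R.from_rotvec(np.ravel(m['rvec'])).as_matrix()
    T[:3,:3]=Rm.T; T[:3,3]=-Rm.T@np.ravel(m['tvec']); return T
def rot(q): return R.from_quat([q[1],q[2],q[3],q[0]])
def cloud(n,d,st=None):
    f,cx,cy,_=K(n); v,u=np.mgrid[:480,:640]
    P=np.stack([(u-cx)/f*d,(v-cy)/f*d,d],-1); T=Tcam(n,st)
    return P@T[:3,:3].T+T[:3,3]
E
python3 - <<'E'
from h import *
st=env.get_state(); print(st)
for n in('scene','top'):
    im,d=env.read_camera(n); cv2.imwrite(f'pics/{n}0.png',im); np.savez(f'{n}0.npz',im=im,d=d)
    m=env.camera_model(n); print(n,m)
    P=cloud(n,d)
    for t in('vial','rack','vessel','cap_top','collar','wrench','bottle','pivot'):
        try:
            for o in env.outline_of(n,t)[:4]:
                q=P[o['mask']&(d>0)]
                print(t,round(o['conf'],2),np.round(o['xy']),o['mask'].sum(),np.round(np.median(q,0),3),np.round(np.percentile(q,2,0),3),np.round(np.percentile(q,98,0),3))
        except Exception as e: print(t,e)
print(env.camera_model('wrist'))
E
```

```text
pics
{'clock': 0.0, 'joint_pos': array([-1.29762042e+00,  3.13989796e-01,  4.49843100e-02,  1.30362455e+00,
       -4.56666583e-06,  1.43121119e+00]), 'qvel': array([-0.00141585, -0.00048262, -0.00245492, -0.00069547, -0.00078318,
        0.0007838 ]), 'tau': array([ 2.31812141e-03, -4.80631542e+01,  2.98531544e+01,  1.94945204e-02,
       -1.54982706e-05, -3.31579724e-07]), 'tcp_pos': array([ 0.23052126, -0.5262392 ,  0.24941707]), 'orientation': array([-9.14656983e-04,  9.78778611e-01,  2.04918497e-01, -6.34743232e-05]), 'wrist_force': array([-0.24235135, -0.22244361, -0.29795837]), 'ft_torque': array([0.02028602, 0.02836737, 0.0177774 ]), 'grip_force': 0.0, 'finger_gap': 0.08557273649437487}
scene {'fovy': 46.11175840190568, 'cx': 325.65143248677384, 'cy': 239.70965986726353, 'rvec': array([ 2.11577925,  1.27254086, -0.47743866]), 'tvec': array([-0.15732812, -0.26437733,  1.60134781])}
vial 0.77 [229. 304.] 185 [ 0.506 -0.32   0.068] [ 0.491 -0.328  0.033] [ 0.511 -0.31   0.083]
rack 0.76 [164. 267.] 3560 [ 0.334 -0.399  0.044] [ 0.279 -0.498  0.001] [ 0.363 -0.297  0.05 ]
rack 0.
[... 1777 characters left out ...]
0.75 [429. 143.] 732 [ 0.767 -0.368  0.112] [ 0.749 -0.397  0.011] [ 0.799 -0.348  0.124]
pivot 0.69 [236. 202.] 2316 [0.623 0.092 0.172] [0.52  0.04  0.117] [0.698 0.135 0.217]
pivot 0.55 [224. 234.] 864 [0.551 0.109 0.201] [0.514 0.08  0.163] [0.6   0.14  0.219]
{'fovy': 70.97897776390215, 'cx': 314.66406935008615, 'cy': 241.56586155690013, 'T_tool_cam': array([[-2.92164438e-04, -9.63816855e-01, -2.66565161e-01,
         6.75707435e-02],
       [ 9.99999543e-01, -3.88266538e-05, -9.55648218e-04,
        -6.33317379e-05],
       [ 9.10720026e-04, -2.66565318e-01,  9.63816425e-01,
        -1.26059656e-01],
       [ 0.00000000e+00,  0.00000000e+00,  0.00000000e+00,
         1.00000000e+00]])}
```

Run:
```python
from h import *
a=cv2.imread('pics/scene0.png')[130:460,120:560];b=cv2.imread('pics/top0.png')[110:400,180:520]
cv2.imwrite('pics/sc.png',cv2.resize(a,None,fx=1.8,fy=1.8,interpolation=2))
cv2.imwrite('pics/tc.png',cv2.resize(b,None,fx=2,fy=2,interpolation=2))
```

```text
(no output)
```

View pics/sc.png

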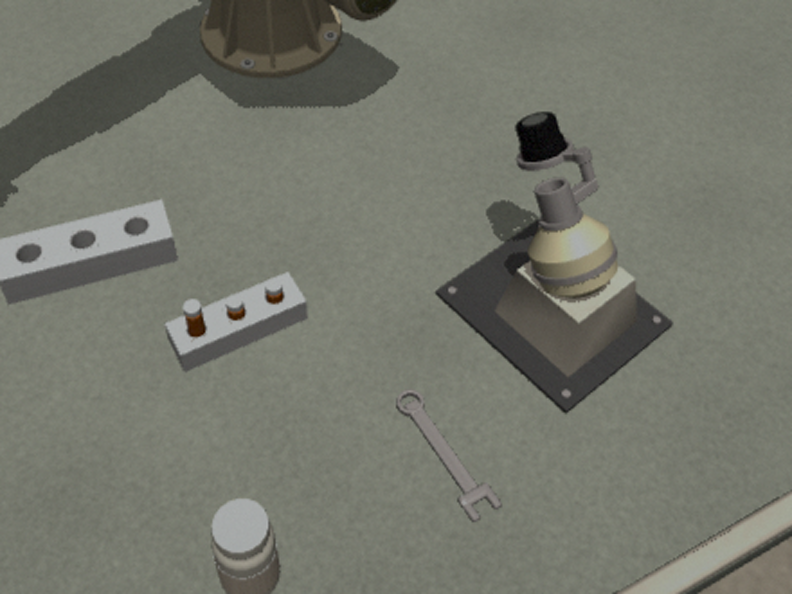

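View pics/tc.png

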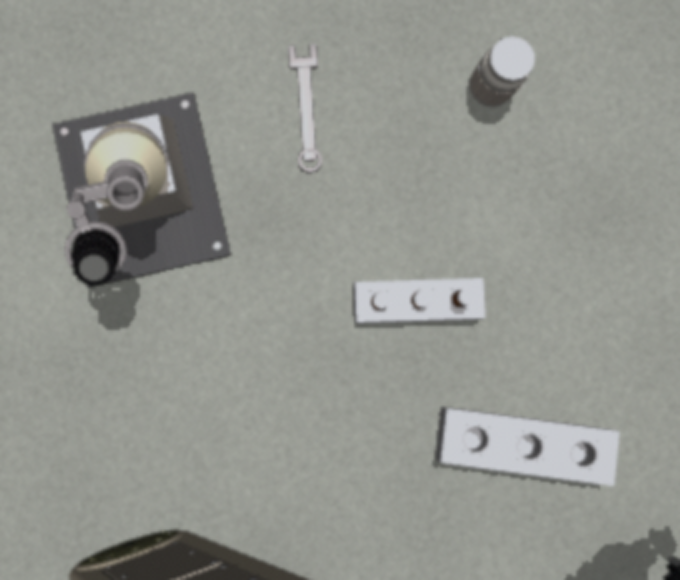

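The tall vial stands at the rack's -y end: full picture (229,304) in scene and (413,259) in top. The cap is swung out down the slope, at about (418,207) in scene. Next I'll hover over the vial and fit the vessel roughly.

```bash
cat >> h.py <<'E'
def pose(st=None):
    st=st or env.get_state(); return np.array(st['tcp_pos']),rot(st['orientation'])
def frame(z,y):   # tool rotation with z axis, y approx
    z=np.array(z,float)/np.linalg.norm(z); x=np.cross(y,z); x/=np.linalg.norm(x)
    return R.from_matrix(np.stack([x,np.cross(z,x),z],1))
def plan(way):
    p,r=pose()
    for q,s in way:
        q=np.array(q,float); rv=(r.inv()*s).as_rotvec(); d=q-p
        dt=r.inv().apply(d)
        n=max(int(np.ceil(max(np.abs(rv).max()/np.radians(60),np.abs(dt).max()/.12,np.linalg.norm(rv)/np.radians(80),np.linalg.norm(d)/.45)-1e-6)),1)
        for i in range(n):
            t=r.inv().apply(d/n)/.12
            print('T',np.round(t,3).tolist(),'R',np.round(rv/n/np.radians(60),3).tolist(),'rows>=',max(np.linalg.norm(rv/n)/np.radians(8.59),np.linalg.norm(d/n)/.05).round(1))
            r=r*R.from_rotvec(rv/n)
        p=q; r=s
E
python3 - <<'E'
from h import *
for n in('scene','top'):
    z=np.load(n+'0.npz'); P=cloud(n,z['d']).reshape(-1,3)
    m=(abs(P[:,0]-.5)<.03)&(abs(P[:,1]+.318)<.025)&(P[:,2]>.077)
    print(n,'vialtop',m.sum(),P[m].mean(0),P[m].min(0),P[m].max(0))
plan([((.499,-.318,.20),frame((0,0,-1),(1,0,0)))])
E
```

```text
scene vialtop 68 [ 0.50043729 -0.31897551  0.08035177] [ 0.48961607 -0.32822351  0.07704442] [ 0.50930716 -0.30940526  0.08516275]
top vialtop 56 [ 0.49901065 -0.31992791  0.08114191] [ 0.49062351 -0.33034739  0.07700932] [ 0.50753187 -0.31027215  0.08605044]
T [0.915, -0.232, 0.14] R [0.0, 0.0, -0.369] rows>= 2.6
T [0.935, 0.13, 0.14] R [0.0, 0.0, -0.369] rows>= 2.6
T [0.818, 0.472, 0.14] R [0.0, 0.0, -0.369] rows>= 2.6
```

```bash
python3 -m pendant '[{"travel":[0.915,-0.232,0.14],"rot":[0,0,-0.369],"fingers":0.3},{"travel":[0.915,-0.232,0.14],"rot":[0,0,-0.369],"fingers":0.3},{"travel":[0.915,-0.232,0.14],"rot":[0,0,-0.369],"fingers":0.3},{"travel":[0.915,-0.232,0.14],"rot":[0,0,-0.369],"fingers":0.3}]'
python3 -m pendant '[{"travel":[0.935,0.13,0.14],"rot":[0,0,-0.369],"fingers":0.3},{"travel":[0.935,0.13,0.14],"rot":[0,0,-0.369],"fingers":0.3},{"travel":[0.935,0.13,0.14],"rot":[0,0,-0.369],"fingers":0.3},{"travel":[0.935,0.13,0.14],"rot":[0,0,-0.369],"fingers":0.3}]'
python3 -m pendant '[{"travel":[0.818,0.472,0.14],"rot":[0,0,-0.369],"fingers":0.3},{"travel":[0.818,0.472,0.14],"rot":[0,0,-0.369],"fingers":0.3},{"travel":[0.818,0.472,0.14],"rot":[0,0,-0.369],"fingers":0.3},{"travel":[0.818,0.472,0.14],"rot":[0,0,-0.369],"fingers":0.3},{"travel":[0.818,0.472,0.14],"rot":[0,0,-0.369],"fingers":0.3}]'
python3 - <<'E'
from h import *
st=env.get_state(); print(pose(st)[0],st['joint_pos'],st['finger_gap'])
im,d=env.read_camera('wrist'); cv2.imwrite('pics/w1.png',im)
P=cloud('wrist',d,st).reshape(-1,3)
m=(abs(P[:,0]-.5)<.03)&(abs(P[:,1]+.318)<.03)&(P[:,2]>.075)&(P[:,2]<.09)
print('vialtop',m.sum(),P[m].mean(0),P[m].min(0),P[m].max(0))
plan([((.499,-.319,.061),frame((0,0,-1),(1,0,0)))])
E
```

```text
clock: 1.3
tcp_pos: [0.3217, -0.4553, 0.2332]
orientation: [-0.0, 0.92, 0.391, 0.0]
wrist_force: [0.4, 0.1, 0.2]
finger_gap: 0.0553
grip_force: 0.0
clock: 1.7
tcp_pos: [0.4105, -0.3868, 0.2164]
orientation: [-0.0, 0.829, 0.559, -0.0]
wrist_force: [-0.3, -1.2, 1.1]
finger_gap: 0.0558
grip_force: 0.0
clock: 2.2
tcp_pos: [0.4982, -0.3192, 0.2001]
orientation: [0.0, 0.708, 0.706, -0.0]
wrist_force: [0.1, -0.4, -0.1]
finger_gap: 0.0553
grip_force: 0.0
[ 0.4981755  -0.31924231  0.20007849] [-7.05128042e-01  3.63284251e-01 -6.31143730e-03  1.20094886e+00
 -8.14294853e-04  8.68734625e-01] 0.05530162907006299
vialtop 595 [ 0.49879762 -0.31749595  0.08297272] [ 0.4892618  -0.32792235  0.07510451] [ 0.50837866 -0.30822507  0.08533567]
T [0.003, 0.005, 0.58] R [-0.0, 0.0, -0.002] rows>= 1.4
T [0.002, 0.005, 0.58] R [-0.0, 0.0, -0.002] rows>= 1.4
```

```bash
python3 -m pendant '[{"travel":[0.01,0.006,0.58],"rot":[0,0,0],"fingers":0.3},{"travel":[0.01,0.006,0.58],"rot":[0,0,0],"fingers":0.3},{"travel":[0.01,0.006,0.9],"rot":[0,0,0],"fingers":0.3},{"travel":[0.01,0.006,1],"rot":[0,0,0],"fingers":0.3},{"travel":[0.01,0.006,1],"rot":[0,0,0],"fingers":0.3}]'
python3 -m pendant '[{"travel":[0,0,0.16],"rot":[0,0,0],"fingers":0.3},{"travel":[0,0,0.16],"rot":[0,0,0],"fingers":-1},{"travel":[0,0,0.16],"rot":[0,0,0],"fingers":-1},{"travel":[0,0,0.16],"rot":[0,0,0],"fingers":-1},{"travel":[0,0,0.16],"rot":[0,0,0],"fingers":-1},{"travel":[0,0,0.16],"rot":[0,0,0],"fingers":-1},{"travel":[0,0,0.16],"rot":[0,0,0],"fingers":-1}]' 40
```

```text
clock: 2.75
tcp_pos: [0.4974, -0.3169, 0.0783]
orientation: [-0.002, 0.708, 0.706, -0.0]
wrist_force: [-0.2, 1.5, 0.7]
finger_gap: 0.0553
grip_force: 0.0
clock: 3.45
tcp_pos: [0.5002, -0.3176, 0.0624]
orientation: [0.001, 0.707, 0.707, -0.0]
wrist_force: [-2.0, -0.0, 6.5]
finger_gap: 0.0191
grip_force: 39.7
```

```bash
python3 -m pendant '[{"travel":[0,0,-0.25],"rot":[0,0,0],"fingers":-1},{"travel":[0,0,-0.5],"rot":[0,0,0],"fingers":-1},{"travel":[0,0,-0.9],"rot":[0,0,0],"fingers":-1},{"travel":[0,0,-1],"rot":[0,0,0],"fingers":-1}]'
python3 -m pendant '[{"travel":[0,0,-1],"rot":[0,0,0],"fingers":-1},{"travel":[0,0,-1],"rot":[0,0,0],"fingers":-1},{"travel":[0,0,-1],"rot":[0,0,0],"fingers":-1}]'
python3 - <<'E'
from h import *
from scipy.optimize import least_squares
# rough vessel: show point slices from both cameras
A=[]
for n in('scene','top'):
    z=np.load(n+'0.npz'); P=cloud(n,z['d']).reshape(-1,3)
    m=(P[:,0]>.48)&(P[:,0]<.75)&(P[:,1]>0)&(P[:,1]<.2)&(P[:,2]>.095)
    A.append(P[m]); print(n,m.sum())
P=np.vstack(A); np.save('v0.npy',P)
# fit: mouth(3), yaw, swing ; bulb as sphere? use neck cyl + collar edges via robust bulb sphere first
B=P[(P[:,0]>.60)&(P[:,2]<.17)&(P[:,2]>.11)]
f=lambda q:np.linalg.norm(B-q[:3],axis=1)-q[3]
s=least_squares(f,[.66,.08,.13,.05],loss='soft_l1',f_scale=.003); print('bulb',s.x,np.median(abs(s.fun)))
T=P[P[:,2]>.15]
for zz in np.arange(.15,.23,.01):
    q=T[abs(T[:,2]-zz)<.005]; 
    for lo,hi in((.48,.59),(.59,.72)):
        w=q[(q[:,0]>lo)&(q[:,0]<hi)]
        if len(w): print(round(zz,2),lo,len(w),w.mean(0).round(3),w.min(0).round(3),w.max(0).round(3))
E
```

```text
clock: 3.85
tcp_pos: [0.5018, -0.3183, 0.1866]
orientation: [0.004, 0.707, 0.708, 0.0]
wrist_force: [0.9, 0.2, -0.7]
finger_gap: 0.0189
grip_force: 39.9
clock: 4.15
tcp_pos: [0.5007, -0.3174, 0.3061]
orientation: [0.004, 0.707, 0.708, 0.0]
wrist_force: [1.6, -0.6, -1.2]
finger_gap: 0.0191
grip_force: 39.9
scene 3320
top 2361
bulb [0.65827621 0.0843396  0.11590223 0.04926773] 0.0015845234527908786
0.15 0.59 338 [0.669 0.077 0.153] [0.619 0.048 0.15 ] [0.697 0.119 0.155]
0.16 0.48 21 [0.539 0.087 0.162] [0.532 0.079 0.16 ] [0.552 0.126 0.165]
0.16 0.59 789 [0.662 0.081 0.16 ] [0.613 0.052 0.155] [0.694 0.114 0.165]
0.17 0.48 87 [0.552 0.087 0.171] [0.534 0.076 0.165] [0.57  0.142 0.175]
0.17 0.59 416 [0.636 0.089 0.17 ] [0.604 0.056 0.165] [0.671 0.137 0.175]
0.18 0.48 191 [0.563 0.1   0.181] [0.533 0.078 0.175] [0.584 0.144 0.185]
0.18 0.59 381 [0.623 0.089 0.18 ] [0.596 0.055 0.175] [0.65  0.135 0.185]
0.19 0.48 377 [0.568 0.108 0.19 ] [0.514 0.084 0.185] [0.59  0.139 0.195]
0.19 0.59 277 [0.619 0.082 0.19 ] [0.591 0.054 0.185] [0.641 0.133 0.195]
0.2 0.48 385 [0.547 0.105 0.2  ] [0.512 0.083 0.195] [0.59  0.131 0.205]
0.2 0.59 216 [0.617 0.093 0.2  ] [0.59  0.055 0.195] [0.637 0.136 0.205]
0.21 0.48 377 [0.54  0.105 0.21 ] [0.518 0.083 0.205] [0.59  0.131 0.215]
0.21 0.59 67 [0.599 0.126 0.208] [0.592 0.116 0.205] [0.605 0.135 0.212]
0.22 0.48 137 [0.545 0.108 0.218] [0.532 0.088 0.215] [0.555 0.124 0.223]
```

Run:
```python
from h import *
plan([((.558,.09,.36),frame((.53,0,-.848),(0,1,0)))])
```

```text
T [0.848, 0.121, -0.115] R [-0.104, -0.103, -0.364] rows>= 2.7
T [0.724, 0.441, -0.17] R [-0.104, -0.103, -0.364] rows>= 2.7
T [0.486, 0.694, -0.173] R [-0.104, -0.103, -0.364] rows>= 2.7
T [0.174, 0.838, -0.124] R [-0.104, -0.103, -0.364] rows>= 2.7
```

```bash
python3 -m pendant '[{"travel":[0.848,0.121,-0.115],"rot":[-0.104,-0.103,-0.364],"fingers":-1},{"travel":[0.848,0.121,-0.115],"rot":[-0.104,-0.103,-0.364],"fingers":-1},{"travel":[0.848,0.121,-0.115],"rot":[-0.104,-0.103,-0.364],"fingers":-1}]'
python3 -m pendant '[{"travel":[0.724,0.441,-0.17],"rot":[-0.104,-0.103,-0.364],"fingers":-1},{"travel":[0.724,0.441,-0.17],"rot":[-0.104,-0.103,-0.364],"fingers":-1},{"travel":[0.724,0.441,-0.17],"rot":[-0.104,-0.103,-0.364],"fingers":-1}]'
python3 -m pendant '[{"travel":[0.486,0.694,-0.173],"rot":[-0.104,-0.103,-0.364],"fingers":-1},{"travel":[0.486,0.694,-0.173],"rot":[-0.104,-0.103,-0.364],"fingers":-1},{"travel":[0.486,0.694,-0.173],"rot":[-0.104,-0.103,-0.364],"fingers":-1}]'
python3 -m pendant '[{"travel":[0.174,0.838,-0.124],"rot":[-0.104,-0.103,-0.364],"fingers":-1},{"travel":[0.174,0.838,-0.124],"rot":[-0.104,-0.103,-0.364],"fingers":-1},{"travel":[0.174,0.838,-0.124],"rot":[-0.104,-0.103,-0.364],"fingers":-1},{"travel":[0.174,0.838,-0.124],"rot":[-0.104,-0.103,-0.364],"fingers":-1},{"travel":[0.174,0.838,-0.124],"rot":[-0.104,-0.103,-0.364],"fingers":-1}]'
python3 - <<'E'
from h import *
st=env.get_state(); p,r=pose(st); print(p,r.as_matrix().round(3),st['joint_pos'].round(3))
im,d=env.read_camera('wrist'); cv2.imwrite('pics/w2.png',im); np.savez('w2.npz',im=im,d=d,p=p,q=st['orientation'])
P=cloud('wrist',d,st)
for t in('vial','vessel','cap_top','collar'):
    for o in env.outline_of('wrist',t)[:3]:
        q=P[o['mask']&(d>0)]; print(t,round(o['conf'],2),np.round(o['xy']),o['mask'].sum(),np.round(np.median(q,0),3))
E
```

```text
clock: 4.45
tcp_pos: [0.5144, -0.2103, 0.3159]
orientation: [0.078, 0.554, 0.829, 0.001]
wrist_force: [-0.1, -1.2, 0.2]
finger_gap: 0.0192
grip_force: 39.8
clock: 4.75
tcp_pos: [0.5285, -0.1081, 0.3295]
orientation: [0.151, 0.38, 0.912, 0.002]
wrist_force: [-0.0, -0.3, -0.6]
finger_gap: 0.0191
grip_force: 39.8
clock: 5.05
tcp_pos: [0.5428, -0.0061, 0.3432]
orientation: [0.217, 0.191, 0.957, 0.003]
wrist_force: [0.0, -0.2, 0.3]
finger_gap: 0.0188
grip_force: 39.8
clock: 5.55
tcp_pos: [0.5567, 0.0903, 0.3554]
orientation: [0.273, 0.002, 0.962, 0.001]
wrist_force: [-1.0, -0.3, -0.5]
finger_gap: 0.0187
grip_force: 39.8
[0.55673901 0.09030423 0.35543518] [[-0.851  0.003  0.525]
 [ 0.004  1.     0.002]
 [-0.525  0.004 -0.851]] [ 0.024 -0.144 -0.356  0.806 -0.011  0.025]
vial 0.92 [316. 321.] 4887 [0.55  0.091 0.367]
vial 0.24 [329. 144.] 13171 [0.583 0.101 0.19 ]
vessel 0.59 [329. 142.] 13164 [0.583 0.101 0.19 ]
cap_top 0.98 [339. 101.] 4559 [0.531 0.108 0.211]
collar 0.84 [348. 108.] 7334 [0.538 0.112 0.206]
```

View pics/w2.png

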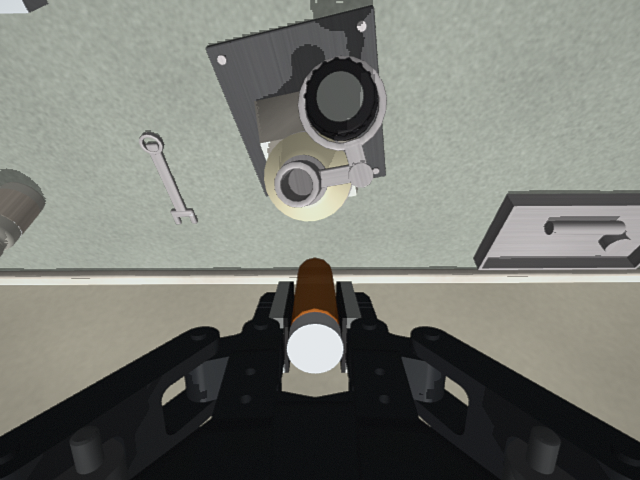

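The wrist view shows the mouth at (298,182), the hinge post at (361,175) and the cap at (342,97). The vial hangs straight in the fingers, its foot at (315,262). Next I'll fit these.

```bash
cat > fit.py <<'E'
from h import *
def plane(Q):
    for _ in range(6):
        c=np.median(Q,0) if _==0 else Q.mean(0); n=np.linalg.svd(Q-c)[2][2]; n*=np.sign(n[2]); e=(Q-c)@n; Q=Q[abs(e)<max(.0012,2*np.std(e)*.9)]
    return c,n,len(Q)
E
python3 - <<'E'
from fit import *
from scipy.optimize import least_squares
z=np.load('w2.npz'); d=z['d']; st=dict(tcp_pos=z['p'],orientation=z['q']); P=cloud('wrist',d,st)
v,u=np.mgrid[:480,:640]
disk=lambda x,y,r:((u-x)**2+(v-y)**2<r*r)&(d>0)
c,n,k=plane(P[disk(342,97,18)]); print('capface',c,n,k,'tilt',np.degrees(np.arccos(n[2])),'yaw',np.degrees(np.arctan2(n[1],-n[0])))
# rim annulus
Q=P[disk(298,182,26)]; h=(Q)@n; print('h pct',np.percentile(h,[50,70,80,90,95,99]).round(4))
hist=np.histogram(h,bins=np.arange(h.min(),h.max()+.001,.001)); i=np.argsort(-hist[0])[:6]; print([(round(hist[1][j],4),hist[0][j]) for j in i])
for nm,x,y in(('post',361,175),):
    q=P[disk(x,y,6)]; print(nm,np.median(q,0),np.median(q@n))
print('cap h',c@n)
np.save('n.npy',n)
E
python3 - <<'E'
import cv2
im=cv2.imread('pics/w2.png')[40:230,240:410]
cv2.imwrite('pics/w2c.png',cv2.resize(im,None,fx=3.2,fy=3.1))
E
```

```text
capface [0.52999405 0.10876929 0.21207529] [-0.51949176 -0.11387212  0.84685386] 910 tilt 32.128891240880975 yaw -12.363640625192888
h pct [-0.178  -0.1621 -0.1616 -0.161  -0.1607 -0.1601]
[(np.float64(-0.1617), np.int64(367)), (np.float64(-0.1997), np.int64(338)), (np.float64(-0.1627), np.int64(286)), (np.float64(-0.2007), np.int64(183)), (np.float64(-0.1987), np.int64(124)), (np.float64(-0.1607), np.int64(89))]
post [0.59346386 0.12764127 0.20823688] -0.14656627147035087
cap h -0.10811654819589259
```

View pics/w2c.png

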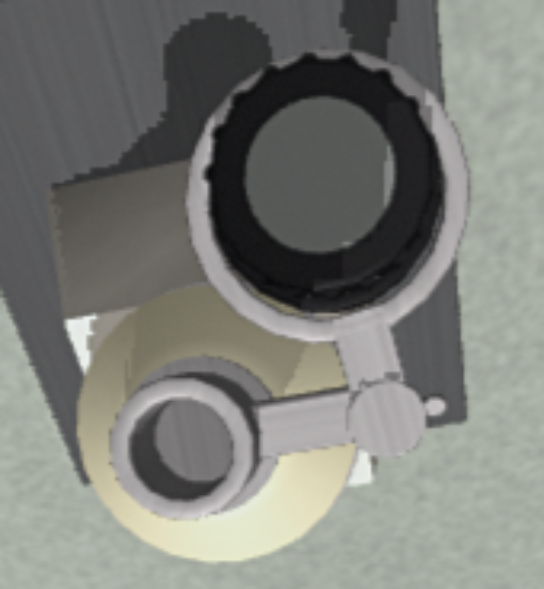

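The fits agree with the given sizes: tilt 32.1°, cap face 53.4 mm above the rim, post 15 mm above it. Now the centres.

Run:
```python
from fit import *
from scipy.optimize import least_squares
z=np.load('w2.npz'); d=z['d']; st=dict(tcp_pos=z['p'],orientation=z['q']); P=cloud('wrist',d,st)
v,u=np.mgrid[:480,:640]
yaw=np.radians(12.36); a=np.radians(32)
Z=np.array([-np.sin(a)*np.cos(yaw),-np.sin(a)*np.sin(yaw),np.cos(a)]); Y=np.array([-np.sin(yaw),np.cos(yaw),0]); X=np.cross(Y,Z)
V=np.stack([X,Y,Z],1)   # cols
L=P@V
def disk(x,y,r): return ((u-x)**2+(v-y)**2<r*r)&(d>0)
q=L[disk(298,182,28)]; hz=np.median(q[:,2][q[:,2]>np.percentile(q[:,2],99)-.004])
q=q[abs(q[:,2]-hz)<.002]
# annulus fit: radii 14..20
def f(c):
    r=np.hypot(q[:,0]-c[0],q[:,1]-c[1]); return np.maximum(0,np.maximum(14.0e-3-r,r-20e-3))
c0=q[:,:2].mean(0); s=least_squares(f,c0,loss='soft_l1',f_scale=1e-3,diff_step=1e-4)
r=np.hypot(*(q[:,:2]-s.x).T); print(len(q),c0,s.x,np.percentile(r,[2,50,98]))
mL=np.r_[s.x,hz]; mouth=V@mL; print('mouth',mouth)
pq=L[disk(361,175,10)]; pq=pq[abs(pq[:,2]-hz-.015)<.003]; pl=np.median(pq,0); print('post rel',pl-mL)
k=L[disk(342,97,40)]; k=k[abs(k[:,2]-(hz+.0534))<.002]
ce,rad=cv2.minEnclosingCircle((k[:,:2]*1000).astype(np.float32)); cm=k[:,:2].mean(0)
print('capface rel',cm-mL[:2],np.array(ce)/1000-mL[:2],rad,len(k), np.median(k[:,2])-hz)
col=L[disk(342,97,48)]; col=col[abs(col[:,2]-(hz+.0133))<.0025]; ce,rad=cv2.minEnclosingCircle((col[:,:2]*1000).astype(np.float32)); print('collar',np.array(ce)/1000-mL[:2],rad,np.median(col[:,2])-hz)
# held vial axis in tool frame
p,rr=pose(st); Tq=rr.inv().apply(P.reshape(-1,3)-p); m=disk(316,300,42).ravel()&(abs(Tq[:,0])<.02)&(abs(Tq[:,1])<.0095)&(Tq[:,2]>.02)&(Tq[:,2]<.07)
w=Tq[m]; print('vial tool',len(w),w.max(0)); 
for lo in(.02,.03,.04,.05):
    b=w[(w[:,2]>lo)&(w[:,2]<lo+.01)]; 
    if len(b): print(lo,b[:,0].max(),b[:,1].min(),b[:,1].max())
np.savez('vessel.npz',V=V,mouth=mouth)
```

```text
817 [ 0.62392882 -0.057706  ] [ 0.62454006 -0.05785275] [0.01393631 0.01689226 0.01960426]
mouth [0.61266316 0.07502892 0.19511459]
post rel [0.00071557 0.05540806 0.01500633]
capface rel [-0.05429005  0.04916501] [-0.05406588  0.04890941] 23.81859016418457 4004 0.052998491264648645
collar [-0.05412649  0.04866889] 33.958526611328125 0.012813468623613461
vial tool 774 [0.00799483 0.00946116 0.05377202]
0.02 0.00792913209846443 -0.009363294851393185 0.009461158483261654
0.03 0.007994825750504753 -0.00934491825393023 0.009326063321697591
0.04 0.007952075760495038 -0.009461418960192054 0.009406970462894555
0.05 0.0075776289377642815 -0.00908853378273058 0.009346614796133891
```

Run:
```python
from h import *
z=np.load('vessel.npz');V=z['V'];m=z['mouth']; S=frame(-V[:,2],V[:,1])
at=lambda x,y,h:m+V@np.array([x,y,h])
p,r=pose(); print('now in vessel',V.T@(p-m))
plan([(at(-.002,0,.10),S),(at(-.002,0,.07),S),(at(-.002,0,.025),S)])
```

```text
now in vessel [0.04207268 0.02599831 0.16297667]
T [0.323, -0.221, 0.551] R [-0.107, -0.005, -0.179] rows>= 1.6
T [-0.0, -0.0, 0.25] R [0.0, 0.0, 0.0] rows>= 0.6
T [-0.0, -0.0, 0.375] R [0.0, 0.0, 0.0] rows>= 0.9
```

```bash
python3 -m pendant '[{"travel":[0.323,-0.221,0.3],"rot":[-0.107,-0.005,-0.179],"fingers":-1},{"travel":[0.323,-0.221,0.551],"rot":[-0.107,-0.005,-0.179],"fingers":-1},{"travel":[0.323,-0.221,0.551],"rot":[-0.107,-0.005,-0.179],"fingers":-1},{"travel":[0.323,-0.221,0.551],"rot":[-0.107,-0.005,-0.179],"fingers":-1},{"travel":[0.323,-0.221,0.551],"rot":[-0.107,-0.005,-0.179],"fingers":-1}]'
python3 - <<'E'
from h import *
z=np.load('vessel.npz');V=z['V'];m=z['mouth']; S=frame(-V[:,2],V[:,1])
at=lambda x,y,h:m+V@np.array([x,y,h])
st=env.get_state(); p,r=pose(st); print('now in vessel',V.T@(p-m),st['joint_pos'].round(3))
im,d=env.read_camera('wrist'); P=cloud('wrist',d,st)
cv2.imwrite('pics/w3.png',im)
L=(P.reshape(-1,3)-m)@V; q=L[(abs(L[:,2])<.0025)&(np.hypot(L[:,0],L[:,1])<.022)]; print('rim',len(q),q.mean(0),q.min(0),q.max(0))
plan([(at(-.002,0,.07),S),(at(-.002,0,.025),S)])
E
```

```text
clock: 6.3
tcp_pos: [0.5603, 0.0641, 0.2814]
orientation: [0.276, -0.104, 0.955, 0.029]
wrist_force: [-1.1, 0.5, -0.3]
finger_gap: 0.0189
grip_force: 40.0
now in vessel [0.00037657 0.00054427 0.10148389] [-0.116 -0.123 -0.521  0.635  0.174 -0.286]
rim 991 [-4.39289885e-03 -3.87513127e-04 -6.43676063e-05] [-0.01997356 -0.01955522 -0.00249303] [0.0154041  0.01932128 0.00234817]
T [0.023, -0.007, 0.264] R [-0.0, 0.004, 0.003] rows>= 0.6
T [-0.0, -0.0, 0.375] R [0.0, 0.0, 0.0] rows>= 0.9
```

View pics/w3.png

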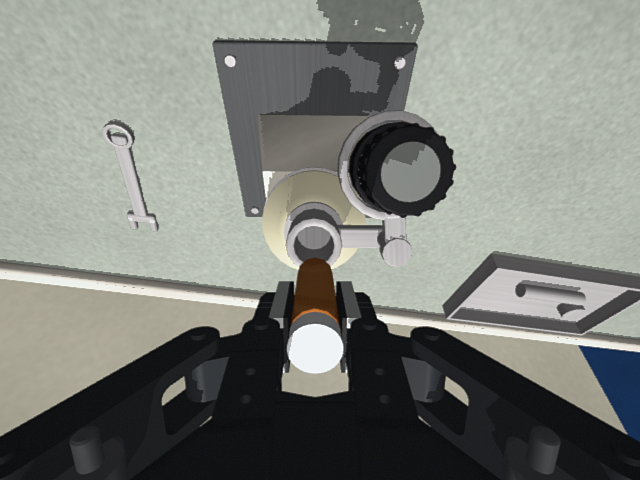

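The mouth at (314,240) lines up with the vial, and the rim fit is within 0.6 mm. Inserting.

```bash
python3 -m pendant '[{"travel":[0.02,-0.005,0.15],"rot":[0,0,0],"fingers":-1},{"travel":[0.02,-0.005,0.264],"rot":[0,0,0],"fingers":-1},{"travel":[0.02,-0.005,0.35],"rot":[0,0,0],"fingers":-1},{"travel":[0.02,-0.005,0.43],"rot":[0,0,0],"fingers":-1},{"travel":[0.02,-0.005,0.43],"rot":[0,0,0],"fingers":-1}]'
python3 -m pendant '[{"travel":[0,0,0.1],"rot":[0,0,0],"fingers":-1},{"travel":[0,0,0.2],"rot":[0,0,0],"fingers":-1},{"travel":[0,0,0.2],"rot":[0,0,0],"fingers":-1},{"travel":[0,0,0.2],"rot":[0,0,0],"fingers":-1}]'
python3 - <<'E'
from h import *
z=np.load('vessel.npz');V=z['V'];m=z['mouth']
p,r=pose(); print('now in vessel',V.T@(p-m),(V.T@r.as_matrix()).round(3))
E
```

```text
clock: 6.85
tcp_pos: [0.5841, 0.0696, 0.2334]
orientation: [0.274, -0.105, 0.956, 0.03]
wrist_force: [0.8, -0.1, -0.2]
finger_gap: 0.019
grip_force: 39.9
clock: 7.25
tcp_pos: [0.5961, 0.0719, 0.2129]
orientation: [0.274, -0.105, 0.956, 0.03]
wrist_force: [-0.3, -0.0, -0.8]
finger_gap: 0.0192
grip_force: 39.9
now in vessel [-0.00483701  0.00049207  0.02396781] [[-1.    -0.002 -0.001]
 [-0.002  1.     0.001]
 [ 0.001  0.001 -1.   ]]
```

No contact force and the foot is about 30 mm inside, so I'll release.

```bash
python3 -m pendant '[{"travel":[-0.015,0,0],"rot":[0,0,0],"fingers":-1},{"travel":[-0.015,0,0],"rot":[0,0,0],"fingers":-0.2},{"travel":[-0.015,0,0],"rot":[0,0,0],"fingers":-0.2},{"travel":[-0.015,0,0],"rot":[0,0,0],"fingers":-0.2},{"travel":[-0.015,0,0],"rot":[0,0,0],"fingers":-0.2}]'
python3 -m pendant '[{"travel":[0,0,-0.3],"rot":[0,0,0],"fingers":-0.2},{"travel":[0,0,-0.6],"rot":[0,0,0],"fingers":-0.2},{"travel":[0,0,-1],"rot":[0,0,0],"fingers":-0.2},{"travel":[0,0,-1],"rot":[0,0,0],"fingers":-0.2}]'
python3 - <<'E'
from h import *
z=np.load('vessel.npz');V=z['V'];m=z['mouth']
st=env.get_state();p,r=pose(st); print('now in vessel',V.T@(p-m))
im,d=env.read_camera('wrist'); P=cloud('wrist',d,st)
cv2.imwrite('pics/w4.png',im)
L=(P.reshape(-1,3)-m)@V; q=L[(np.hypot(L[:,0],L[:,1])<.009)&(L[:,2]<.03)]; print('in bore z',np.percentile(q[:,2],[5,25,50,75,95]).round(4))
E
```

```text
clock: 7.75
tcp_pos: [0.5979, 0.0722, 0.2148]
orientation: [0.274, -0.105, 0.955, 0.03]
wrist_force: [0.3, -0.0, -0.2]
finger_gap: 0.0345
grip_force: 0.0
clock: 8.15
tcp_pos: [0.5365, 0.058, 0.3236]
orientation: [0.279, -0.105, 0.954, 0.028]
wrist_force: [0.9, -0.6, -0.1]
finger_gap: 0.0342
grip_force: 0.0
now in vessel [ 0.00193496 -0.00028457  0.15033773]
in bore z [-0.0077 -0.0071 -0.0066 -0.0062 -0.0055]
```

View pics/w4.png

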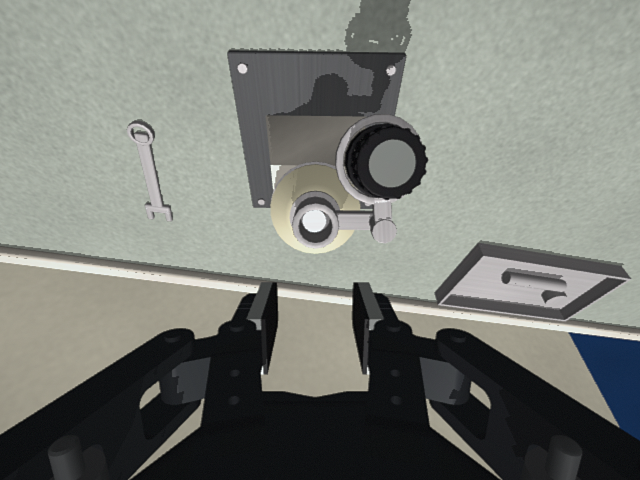

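The vial is home: the crimp shows at (314,220), about 7 mm below the rim. The cap is still swung out at (391,163). Next I'll place the open fingers over the cap and plan the swing.

```bash
cat >> h.py <<'E'
try:
    _z=np.load('vessel.npz');V=_z['V'];mouth=_z['mouth']
except Exception: pass
at=lambda x,y,h:mouth+V@np.array([x,y,h])
def capxy(s,rad=.055): return -rad*np.sin(s), .055-rad*np.cos(s)
def capR(s): return frame(-V[:,2],V@np.array([-np.cos(s),np.sin(s),0]))
E
python3 - <<'E'
from h import *
z=np.load('vessel.npz')
s=1.464
plan([(at(*capxy(s),.115),capR(s)),(at(*capxy(s),.043),capR(s))])
E
```

```text
T [0.461, 0.414, 0.27] R [-0.002, 0.007, -0.099] rows>= 1.6
T [0.0, 0.0, 0.6] R [0.0, 0.0, 0.0] rows>= 1.4
```

```bash
python3 -m pendant '[{"travel":[0.461,0.414,0.1],"rot":[-0.002,0.007,-0.099],"fingers":1},{"travel":[0.461,0.414,0.27],"rot":[-0.002,0.007,-0.099],"fingers":1},{"travel":[0.461,0.414,0.27],"rot":[-0.002,0.007,-0.099],"fingers":1},{"travel":[0.461,0.414,0.27],"rot":[-0.002,0.007,-0.099],"fingers":1},{"travel":[0.461,0.414,0.27],"rot":[-0.002,0.007,-0.099],"fingers":1}]'
python3 - <<'E'
from h import *
s=1.464
st=env.get_state();p,r=pose(st); print('v',V.T@(p-mouth),'want',capxy(s),st['joint_pos'].round(3),st['finger_gap'])
plan([(at(*capxy(s),.043),capR(s))])
E
```

```text
clock: 8.7
tcp_pos: [0.4977, 0.1001, 0.2611]
orientation: [0.273, -0.154, 0.949, 0.016]
wrist_force: [-0.1, -1.0, 0.5]
finger_gap: 0.0857
grip_force: 0.0
v [-0.05571262  0.04910199  0.11267984] want (np.float64(-0.0546866479728365), np.float64(0.04913736121741601)) [-0.034 -0.229 -0.652  0.608  0.132 -0.32 ] 0.0856730528041485
T [-0.011, -0.002, 0.581] R [0.002, -0.004, -0.001] rows>= 1.4
```

```bash
python3 -m pendant '[{"travel":[-0.011,0,0.3],"rot":[0,0,0],"fingers":1},{"travel":[-0.011,0,0.58],"rot":[0,0,0],"fingers":1},{"travel":[-0.011,0,0.58],"rot":[0,0,0],"fingers":1},{"travel":[-0.011,0,0.58],"rot":[0,0,0],"fingers":0.26},{"travel":[-0.011,0,0.58],"rot":[0,0,0],"fingers":0.26},{"travel":[-0.011,0,0.58],"rot":[0,0,0],"fingers":0.26}]'
cat > sw.py <<'E'
from h import *
import sys
a,b,n,h=map(float,sys.argv[1:5]); lead=float(sys.argv[5])
st=env.get_state();p,r=pose(st); print('v',V.T@(p-mouth),st['joint_pos'].round(3),st['finger_gap'])
for s in np.linspace(a,b,int(n)):
    x,y=capxy(s); x+=lead*np.cos(s); y-=lead*np.sin(s)
    print(round(s,2),np.round(r.inv().apply(at(x,y,h)-p)/.12,2).tolist(),np.round((r.inv()*capR(s)).as_rotvec()/np.radians(60),3).tolist())
E
python3 sw.py 1.36 0.56 8 .043 .004
```

```text
clock: 9.3
tcp_pos: [0.5335, 0.1086, 0.203]
orientation: [0.273, -0.154, 0.949, 0.016]
wrist_force: [-0.7, -0.4, 0.4]
finger_gap: 0.0536
grip_force: 0.0
v [-0.05526745  0.04970431  0.04386755] [-0.009 -0.102 -0.706  0.424  0.119 -0.298] 0.053585407089974425
1.36 [-0.01, -0.09, 0.01] [0.002, -0.003, -0.1]
1.25 [-0.02, -0.14, 0.01] [0.002, -0.003, -0.209]
1.13 [-0.04, -0.19, 0.01] [0.002, -0.003, -0.318]
1.02 [-0.06, -0.23, 0.01] [0.003, -0.003, -0.427]
0.9 [-0.09, -0.28, 0.01] [0.003, -0.003, -0.536]
0.79 [-0.13, -0.32, 0.01] [0.003, -0.003, -0.646]
0.67 [-0.16, -0.35, 0.01] [0.003, -0.003, -0.755]
0.56 [-0.21, -0.39, 0.01] [0.003, -0.002, -0.864]
```

```bash
python3 -m pendant '[{"travel":[-0.01,-0.09,0.01],"rot":[0,0,-0.1],"fingers":0.26},{"travel":[-0.02,-0.14,0.01],"rot":[0,0,-0.21],"fingers":0.26},{"travel":[-0.04,-0.19,0.01],"rot":[0,0,-0.32],"fingers":0.26},{"travel":[-0.06,-0.23,0.01],"rot":[0,0,-0.43],"fingers":0.26},{"travel":[-0.09,-0.28,0.01],"rot":[0,0,-0.54],"fingers":0.26},{"travel":[-0.13,-0.32,0.01],"rot":[0,0,-0.65],"fingers":0.26},{"travel":[-0.16,-0.35,0.01],"rot":[0,0,-0.755],"fingers":0.26},{"travel":[-0.21,-0.39,0.01],"rot":[0,0,-0.864],"fingers":0.26},{"travel":[-0.21,-0.39,0.01],"rot":[0,0,-0.864],"fingers":0.26}]'
python3 sw.py 0.46 -0.04 5 .043 .004
```

```text
clock: 10.2
tcp_pos: [0.5679, 0.0712, 0.2168]
orientation: [0.252, -0.554, 0.787, -0.105]
wrist_force: [-0.3, -0.5, -0.8]
finger_gap: 0.0542
grip_force: 0.0
v [-0.02623777  0.00586884  0.04197172] [-0.097 -0.054 -0.623  0.472  0.164 -1.28 ] 0.054235072332624035
0.46 [-0.01, -0.05, -0.01] [0.005, -0.001, -0.095]
0.34 [-0.02, -0.1, -0.01] [0.005, -0.001, -0.214]
0.21 [-0.04, -0.16, -0.01] [0.006, -0.001, -0.334]
0.09 [-0.07, -0.21, -0.01] [0.006, -0.0, -0.453]
-0.04 [-0.1, -0.25, -0.01] [0.006, -0.0, -0.573]
```

```bash
python3 -m pendant '[{"travel":[-0.01,-0.05,-0.01],"rot":[0,0,-0.095],"fingers":0.26},{"travel":[-0.02,-0.1,-0.01],"rot":[0,0,-0.214],"fingers":0.26},{"travel":[-0.04,-0.16,-0.01],"rot":[0,0,-0.334],"fingers":0.26},{"travel":[-0.07,-0.21,-0.01],"rot":[0,0,-0.453],"fingers":0.26},{"travel":[-0.1,-0.25,-0.01],"rot":[0,0,-0.55],"fingers":0.26},{"travel":[-0.1,-0.25,-0.01],"rot":[0,0,-0.55],"fingers":0.26}]'
python3 - <<'E'
from h import *
st=env.get_state();p,r=pose(st); print('v',V.T@(p-mouth),st['joint_pos'].round(3),V.T@st['wrist_force'])
im,d=env.read_camera('wrist'); cv2.imwrite('pics/w5.png',im)
L=(cloud('wrist',d,st).reshape(-1,3)-mouth)@V
T=r.inv().apply(cloud('wrist',d,st).reshape(-1,3)-p)
k=L[(abs(L[:,2]-.052)<.003)&(np.hypot(L[:,0],L[:,1])<.06)&(abs(T[:,1])<.024)]; print(len(k),k.mean(0),k.min(0),k.max(0),np.median(k,0))
E
```

```text
clock: 10.8
tcp_pos: [0.5932, 0.0714, 0.2325]
orientation: [-0.21, 0.755, -0.598, 0.171]
wrist_force: [-5.0, -2.7, -0.2]
finger_gap: 0.0537
grip_force: 2.3
v [0.00306238 0.00065263 0.04222014] [-0.09  -0.015 -0.542  0.517  0.16  -1.849] [-4.76990064 -1.57789933  2.72231731]
10197 [ 0.0008669  -0.0021007   0.05311991] [-0.02090335 -0.02388574  0.04904433] [0.02441877 0.0241541  0.05499533] [ 0.0008396  -0.00249591  0.05323244]
```

View pics/w5.png

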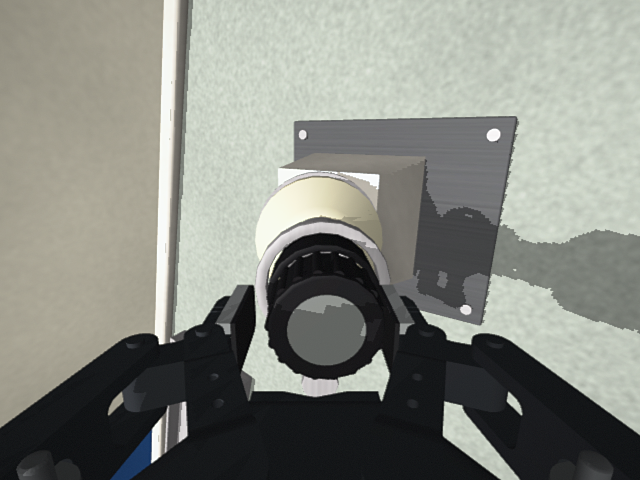

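The cap is at its stop over the mouth: its face is at (325,330), within 1–2 mm of the axis and 53 mm up, so 9.2 mm or 3.7 rad remain. Next I'll grip and screw.

```bash
python3 -m pendant '[{"travel":[0,0.01,0],"rot":[0,0,0],"fingers":-1},{"travel":[0.0,0.01,0],"rot":[0,0,0],"fingers":-1},{"travel":[0,0.01,0],"rot":[0,0,0],"fingers":-1},{"travel":[0,0.01,0],"rot":[0,0,0],"fingers":-1},{"travel":[0,0.01,0],"rot":[0,0,0],"fingers":-1}]' 40
cat > chk.py <<'E'
from h import *
st=env.get_state();p,r=pose(st); M=V.T@r.as_matrix()
print('v',(V.T@(p-mouth)).round(4),'zt',M[:,2].round(3),'F',(V.T@st['wrist_force']).round(1),'tau',(V.T@st['ft_torque']).round(2),'j6',st['joint_pos'][5].round(3),'gap',round(st['finger_gap'],4),st['clock'])
E
python3 chk.py
```

```text
clock: 11.35
tcp_pos: [0.5902, 0.0707, 0.2308]
orientation: [-0.209, 0.754, -0.599, 0.17]
wrist_force: [-12.4, -3.9, 2.1]
finger_gap: 0.0448
grip_force: 39.3
v [-0.0005  0.0006  0.0423] zt [-0.013  0.001 -1.   ] F [-9.9 -1.1  8.6] tau [-0.31  2.42  0.04] j6 -1.847 gap 0.0448 11.35
```

```bash
python3 -m pendant '[{"travel":[0,0.005,0.003],"rot":[0,0,0.14],"fingers":-1},{"travel":[0,0.005,0.006],"rot":[0,0,0.28],"fingers":-1},{"travel":[0,0.005,0.01],"rot":[0,0,0.42],"fingers":-1},{"travel":[0,0.005,0.013],"rot":[0,0,0.56],"fingers":-1},{"travel":[0,0.005,0.016],"rot":[0,0,0.7],"fingers":-1},{"travel":[0,0.005,0.019],"rot":[0,0,0.84],"fingers":-1},{"travel":[0,0.005,0.022],"rot":[0,0,0.98],"fingers":-1},{"travel":[0,0.005,0.022],"rot":[0,0,1],"fingers":-1}]'
python3 chk.py
```

```text
clock: 12.15
tcp_pos: [0.592, 0.0708, 0.2289]
orientation: [0.267, -0.352, 0.896, -0.042]
wrist_force: [-9.2, -4.0, 1.1]
finger_gap: 0.0447
grip_force: 39.7
v [0.     0.0003 0.0398] zt [-0.011  0.001 -1.   ] F [-7.8 -2.   6.1] tau [-0.48  1.89  0.1 ] j6 -0.796 gap 0.0447 12.15
```

Turning works and the forces are mild. Two more turns of 60°, then I'll check.

```bash
python3 -m pendant '[{"travel":[0,0,0.003],"rot":[0,0,0.14],"fingers":-1},{"travel":[0,0,0.006],"rot":[0,0,0.28],"fingers":-1},{"travel":[0,0,0.01],"rot":[0,0,0.42],"fingers":-1},{"travel":[0,0,0.013],"rot":[0,0,0.56],"fingers":-1},{"travel":[0,0,0.016],"rot":[0,0,0.7],"fingers":-1},{"travel":[0,0,0.019],"rot":[0,0,0.84],"fingers":-1},{"travel":[0,0,0.022],"rot":[0,0,0.98],"fingers":-1},{"travel":[0,0,0.022],"rot":[0,0,1],"fingers":-1}]'
python3 chk.py
python3 -m pendant '[{"travel":[0,0,0.003],"rot":[0,0,0.14],"fingers":-1},{"travel":[0,0,0.006],"rot":[0,0,0.28],"fingers":-1},{"travel":[0,0,0.01],"rot":[0,0,0.42],"fingers":-1},{"travel":[0,0,0.013],"rot":[0,0,0.56],"fingers":-1},{"travel":[0,0,0.016],"rot":[0,0,0.7],"fingers":-1},{"travel":[0,0,0.019],"rot":[0,0,0.84],"fingers":-1},{"travel":[0,0,0.022],"rot":[0,0,0.98],"fingers":-1},{"travel":[0,0,0.022],"rot":[0,0,1],"fingers":-1}]'
python3 chk.py
```

```text
clock: 12.95
tcp_pos: [0.5935, 0.0706, 0.2267]
orientation: [0.252, 0.144, 0.952, 0.096]
wrist_force: [-9.4, -6.4, 1.6]
finger_gap: 0.0452
grip_force: 39.9
v [ 0.     -0.0002  0.0372] zt [-0.011 -0.001 -1.   ] F [-8.1 -4.2  6.9] tau [-0.77  1.87  0.12] j6 0.252 gap 0.0452 12.95
clock: 13.75
tcp_pos: [0.5946, 0.0704, 0.2242]
orientation: [0.171, 0.601, 0.752, 0.209]
wrist_force: [-10.8, -8.2, 2.3]
finger_gap: 0.0451
grip_force: 40.0
v [-0.0004 -0.0007  0.0345] zt [-0.012 -0.002 -1.   ] F [-9.2 -5.7  8.5] tau [-1.14  1.96  0.16] j6 1.3 gap 0.0451 13.75
```

```bash
python3 -m pendant '[{"travel":[0,0,0.003],"rot":[0,0,0.1],"fingers":-1},{"travel":[0,0,0.005],"rot":[0,0,0.2],"fingers":-1},{"travel":[0,0,0.007],"rot":[0,0,0.3],"fingers":-1},{"travel":[0,0,0.009],"rot":[0,0,0.4],"fingers":-1}]'
python3 chk.py
python3 -m pendant '[{"travel":[0,0,0.002],"rot":[0,0,0.08],"fingers":-1},{"travel":[0,0,0.004],"rot":[0,0,0.15],"fingers":-1},{"travel":[0,0,0.004],"rot":[0,0,0.2],"fingers":-1},{"travel":[0,0,0.004],"rot":[0,0,0.2],"fingers":-1}]'
python3 chk.py
```

```text
clock: 14.15
tcp_pos: [0.5937, 0.0703, 0.2221]
orientation: [0.123, 0.745, 0.611, 0.238]
wrist_force: [-25.4, -11.8, 4.7]
finger_gap: 0.0449
grip_force: 40.9
v [-0.0023 -0.0006  0.0333] zt [-0.016 -0.002 -1.   ] F [-20.7  -6.1  18.5] tau [-1.41  4.51  1.19] j6 1.718 gap 0.0449 14.15
clock: 14.55
tcp_pos: [0.5928, 0.0706, 0.2208]
orientation: [0.097, 0.804, 0.532, 0.249]
wrist_force: [-18.7, -9.3, 4.0]
finger_gap: 0.0447
grip_force: 41.6
v [-0.0036 -0.      0.0326] zt [-0.018 -0.001 -1.   ] F [-15.   -5.1  14.1] tau [-0.94  3.25  0.92] j6 1.924 gap 0.0447 14.55
```

The hard stop is reached: torque is about 1 N·m and the pads slip. The reaction nudged the arm about 3 mm off its stop, so I'll release and measure.

```bash
python3 -m pendant '[{"travel":[0,0,0],"rot":[0,0,0],"fingers":0.26},{"travel":[0,0,0],"rot":[0,0,0],"fingers":0.26},{"travel":[0,0,0],"rot":[0,0,0],"fingers":0.26},{"travel":[0,0,-0.05],"rot":[0,0,0],"fingers":0.8},{"travel":[0,0,-0.3],"rot":[0,0,0],"fingers":0.8},{"travel":[0,0,-0.7],"rot":[0,0,0],"fingers":0.8},{"travel":[0,0,-1],"rot":[0,0,0],"fingers":0.8},{"travel":[0,0,-1],"rot":[0,0,0],"fingers":0.8}]'
python3 chk.py
cat > look.py <<'E'
from h import *
import sys
st=env.get_state();p,r=pose(st)
im,d=env.read_camera('wrist'); cv2.imwrite('pics/'+sys.argv[1]+'.png',im)
P=cloud('wrist',d,st).reshape(-1,3); L=(P-mouth)@V
m=(np.hypot(L[:,0],L[:,1])<.04)&(L[:,2]>.035)&(L[:,2]<.06)
hz=np.median(L[m][:,2]); k=L[m&(abs(L[:,2]-hz)<.0015)]
c,rad=cv2.minEnclosingCircle((k[:,:2]*1000).astype(np.float32))
print('cap h',hz,'centre mm',c,rad,'mean',k.mean(0),len(k))
rim=L[(abs(L[:,2]-.0005)<.003)&(abs(L[:,0])<.03)&(abs(L[:,1])<.03)]
po=L[(abs(L[:,2]-.015)<.0025)&(np.hypot(L[:,0],L[:,1]-.055)<.012)]; print('post',np.median(po,0),len(po))
E
python3 look.py w6
```

```text
clock: 15.35
tcp_pos: [0.5383, 0.0582, 0.3344]
orientation: [0.102, 0.799, 0.533, 0.259]
wrist_force: [1.0, -0.7, 0.0]
finger_gap: 0.0765
grip_force: 0.0
v [ 0.0091 -0.0005  0.1585] zt [ 0.005 -0.001 -1.   ] F [ 0.7 -0.9 -0.4] tau [-0.02  0.45  0.03] j6 1.879 gap 0.0765 15.35
cap h 0.04444846032990457 centre mm (-1.4110010862350464, 0.6227980852127075) 23.633987426757812 mean [-0.00117518  0.00103235  0.04449855] 2607
post [0.00079303 0.05455368 0.01496855] 532
```

View pics/w6.png

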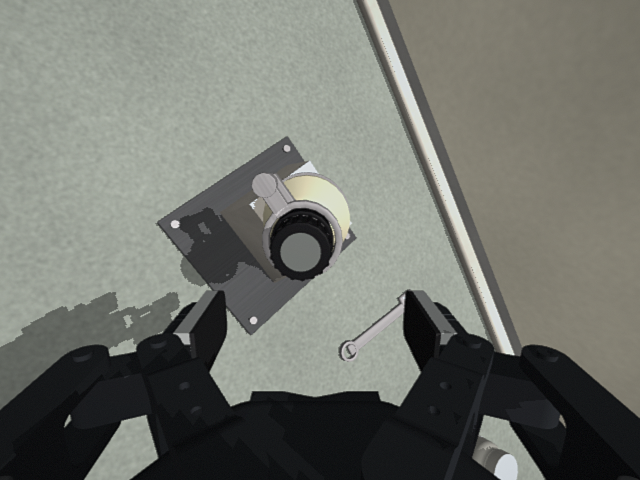

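The cap face is 44.4 mm above the rim and the arm is about 0.04 rad off its stop. That is too marginal, so I'll regrip lower-force, preload the arm against its stop and turn again.

Run:
```python
from h import *
S=frame(-V[:,2],V[:,0])
plan([(at(-.001,.001,.10),S),(at(-.001,.001,.036),S)])
```

```text
T [-0.032, -0.066, 0.468] R [0.002, -0.0, -0.584] rows>= 4.1
T [-0.0, 0.0, 0.533] R [0.0, 0.0, 0.0] rows>= 1.3
```

```bash
python3 -m pendant '[{"travel":[-0.032,-0.066,0.2],"rot":[0.002,0,-0.584],"fingers":0.8},{"travel":[-0.032,-0.066,0.468],"rot":[0.002,0,-0.584],"fingers":0.8},{"travel":[-0.032,-0.066,0.468],"rot":[0.002,0,-0.584],"fingers":0.8},{"travel":[-0.032,-0.066,0.468],"rot":[0.002,0,-0.584],"fingers":0.8},{"travel":[-0.032,-0.066,0.468],"rot":[0.002,0,-0.584],"fingers":0.8},{"travel":[-0.032,-0.066,0.468],"rot":[0.002,0,-0.584],"fingers":0.8}]'
python3 chk.py
python3 - <<'E'
from h import *
S=frame(-V[:,2],V[:,0])
plan([(at(-.001,.001,.036),S)])
E
```

```text
clock: 16.0
tcp_pos: [0.558, 0.065, 0.2736]
orientation: [0.168, 0.604, 0.749, 0.213]
wrist_force: [-0.1, 0.1, -0.0]
finger_gap: 0.0767
grip_force: 0.0
v [-0.0055  0.0019  0.096 ] zt [-0.009  0.003 -1.   ] F [-0.1  0.2  0. ] tau [0.01 0.45 0.02] j6 1.29 gap 0.0767 16.0
T [-0.009, 0.042, 0.499] R [-0.009, -0.003, -0.004] rows>= 1.2
```

```bash
python3 -m pendant '[{"travel":[-0.009,0.042,0.25],"rot":[-0.009,-0.003,0],"fingers":0.8},{"travel":[-0.009,0.042,0.499],"rot":[-0.009,-0.003,0],"fingers":0.8},{"travel":[-0.009,0.042,0.499],"rot":[-0.009,-0.003,0],"fingers":0.2},{"travel":[-0.009,0.042,0.499],"rot":[-0.009,-0.003,0],"fingers":0.2},{"travel":[-0.009,0.06,0.499],"rot":[-0.009,-0.003,0],"fingers":0.2},{"travel":[-0.009,0.08,0.499],"rot":[-0.009,-0.003,0],"fingers":0.2},{"travel":[-0.009,0.1,0.499],"rot":[-0.009,-0.003,0],"fingers":0.2},{"travel":[-0.009,0.1,0.499],"rot":[-0.009,-0.003,0],"fingers":0.2}]'
python3 chk.py
```

```text
clock: 16.8
tcp_pos: [0.5953, 0.0718, 0.2273]
orientation: [0.171, 0.604, 0.749, 0.212]
wrist_force: [-12.1, -5.5, -0.7]
finger_gap: 0.0511
grip_force: 5.2
v [0.0021 0.0006 0.0366] zt [-0.007 -0.002 -1.   ] F [-11.4  -2.8   6.3] tau [-0.57  2.69  0.08] j6 1.313 gap 0.0511 16.8
```

```bash
python3 -m pendant '[{"travel":[0,0,0],"rot":[0,0,0],"fingers":-1},{"travel":[0,0,0],"rot":[0,0,0],"fingers":-1},{"travel":[0,0,0],"rot":[0,0,0],"fingers":-1},{"travel":[0,0,0],"rot":[0,0,0.06],"fingers":-1},{"travel":[0,0,0.002],"rot":[0,0,0.12],"fingers":-1},{"travel":[0,0,0.003],"rot":[0,0,0.18],"fingers":-1}]' 22
python3 chk.py
python3 -m pendant '[{"travel":[0,0,0],"rot":[0,0,0.06],"fingers":-1},{"travel":[0,0,0.001],"rot":[0,0,0.12],"fingers":-1},{"travel":[0,0,0.002],"rot":[0,0,0.2],"fingers":-1},{"travel":[0,0,0.002],"rot":[0,0,0.28],"fingers":-1}]'
python3 chk.py
```

```text
clock: 17.4
tcp_pos: [0.5936, 0.0701, 0.2256]
orientation: [0.15, 0.674, 0.688, 0.225]
wrist_force: [-17.9, -11.2, 1.8]
finger_gap: 0.0448
grip_force: 24.0
v [-0.0005 -0.0008  0.0363] zt [-0.011 -0.006 -1.   ] F [-15.9  -7.1  12.1] tau [-1.29  3.59  0.66] j6 1.503 gap 0.0448 17.4
clock: 17.8
tcp_pos: [0.5941, 0.0722, 0.2254]
orientation: [0.114, 0.766, 0.582, 0.246]
wrist_force: [-14.2, -6.0, -3.1]
finger_gap: 0.045
grip_force: 24.1
v [0.0001 0.0012 0.0356] zt [-0.01  -0.001 -1.   ] F [-14.5  -2.9   5.4] tau [-0.56  3.22  0.76] j6 1.797 gap 0.045 17.8
```

Torque is 0.7 N·m with the arm held at its stop, so the cap is home. Release, retract and verify.

```bash
python3 -m pendant '[{"travel":[0,0,0],"rot":[0,0,0],"fingers":0.9},{"travel":[0,0,0],"rot":[0,0,0],"fingers":0.9},{"travel":[0,0,0],"rot":[0,0,0],"fingers":0.9},{"travel":[0,0,0],"rot":[0,0,0],"fingers":0.9},{"travel":[0,0,-0.3],"rot":[0,0,0],"fingers":0.9},{"travel":[0,0,-0.7],"rot":[0,0,0],"fingers":0.9},{"travel":[0,0,-1],"rot":[0,0,0],"fingers":0.9},{"travel":[0,0,-1],"rot":[0,0,0],"fingers":0.9},{"travel":[0,0,-1],"rot":[0,0,0],"fingers":0.9}]'
python3 chk.py; python3 look.py w7
python3 - <<'E'
from h import *
for n in('scene','top'):
    im,d=env.read_camera(n); z=np.load(n+'0.npz'); A,B=cloud(n,z['d']).reshape(-1,3),cloud(n,d).reshape(-1,3)
    for nm,y in(('s1',-.268),('s2',-.218)):
        o=[]
        for P in(A,B):
            m=(abs(P[:,0]-.5)<.03)&(abs(P[:,1]-y)<.025)&(P[:,2]>.05); o.append(P[m].mean(0).round(4))
        print(n,nm,o)
E
```

```text
clock: 18.7
tcp_pos: [0.5373, 0.0592, 0.3324]
orientation: [0.118, 0.764, 0.583, 0.251]
wrist_force: [0.3, -0.0, -0.3]
finger_gap: 0.0812
grip_force: 0.0
v [0.0074 0.0007 0.1572] zt [ 0.004 -0.001 -1.   ] F [ 0.1 -0.1 -0.4] tau [0.04 0.5  0.03] j6 1.752 gap 0.0812 18.7
cap h 0.04445447493477547 centre mm (0.502647876739502, 0.5230923295021057) 23.527374267578125 mean [0.00035829 0.00101439 0.04450643] 2672
post [0.00067224 0.05468216 0.01499522] 540
scene s1 [array([ 0.5003, -0.2696,  0.0562]), array([ 0.5008, -0.2693,  0.0565])]
scene s2 [array([ 0.5006, -0.2195,  0.0567]), array([ 0.5002, -0.2196,  0.0564])]
top s1 [array([ 0.4979, -0.2696,  0.0581]), array([ 0.4981, -0.2696,  0.058 ])]
top s2 [array([ 0.4974, -0.2203,  0.0583]), array([ 0.4974, -0.2201,  0.0578])]
```

Run:
```python
from h import *
st=env.get_state()
hs=[]
for _ in range(4):
    im,d=env.read_camera('wrist'); L=(cloud('wrist',d,st).reshape(-1,3)-mouth)@V
    r=np.hypot(L[:,0]-.0005,L[:,1]-.0005); f=lambda m:(round(float(np.median(L[m][:,2])),5),int(m.sum()))
    hs.append((f((r<.02)&(L[:,2]>.04)&(L[:,2]<.05)),f((r>.0285)&(r<.0325)&(abs(L[:,2]-.013)<.003))))
print(hs)
```

```text
[((0.04463, 2240), (0.01322, 812)), ((0.04484, 2240), (0.01343, 811)), ((0.04485, 2240), (0.01341, 808)), ((0.04475, 2243), (0.0133, 808))]
```

The cap-to-collar height is 31.4 mm against a nominal 31. It did not change between two independent turns ending at 0.7–1.2 N·m, against the thread's 0.15, so this is the hard stop. The arm is at its stop, the short vials have not moved and the gripper is clear.

```bash
python3 -c "
from workcell import env
print(env.hand_in())"
```

```text
the job is handed in; nothing more can be done
None
```

The job is handed in, verdict not shown: the tall vial is in the vessel with its top about 7 mm below the rim, the arm is at its stop, and the cap is screwed down to its hard stop (two separate turns ended there); the short vials measured unmoved, and I did not re-measure the wrench and jar at the end.

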